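# Set the boot last against the toe rest and lock the lasting jack

## Task

Get the lasting jack ready for tacking an insole: push the toe of the upturned boot last round until it lies against the rubber-sleeved toe rest, then push the jack's locking lever by its upright handle past the first catch and fully home to its second stop, so that the last is locked there. This is all pushing with the fingertips: pick nothing up, and leave the hammer, jar, spool and bone folder where they are.

Things in the scene. Friction and masses are not known exactly. Their poses are not given: they have to be found in the camera images.
- jack: lasting jack bolted to the table: grey cast foot 150 x 130 x 12 mm, a column on which turn the lever (low) and, above it, the upturned last. Origin: centre of the foot's underside, on the vertical axis of lever and last. At yaw 0 its x points away from the robot, y to the robot's left. Place and yaw (-0.2 to 0.25 rad) differ each time.
- last: dark green plastic boot last, 230 x 84 x 139 mm, fixed sole up on the jack's swivel: sole 237 mm and underside 99 mm above the table, toe 170 mm and heel 59 mm from the jack's axis. The toe is 45 mm thick; below its sole edge it leans inward, so the edge (above 220 mm) takes a push. Origin: middle of the sole; its -y axis points to the toe.
- swivel (a joint): turn of the last about the jack's axis, rad, 0 to 1.10, growing clockwise from above. At 1.10 (hard stop) the toe touches the toe rest and points along the jack's +y; at 0 it points 1.10 rad counter-clockwise of that, nearer the robot. Starts at 0 to 0.5. Lever free: turns with 1 to 2 N at the toe and stays where left; first catch: drags; second stop: braked, about 10 N.
- toe_side (a point): point on the toe's flank where a finger pushes: 135 mm along the last and 26 mm to its pushed side from the jack's axis, 227 mm above the table; turns with the last. Its x axis points across the last, the way the toe has to be pushed; its y axis from heel to toe.
- toe_rest (a point): centre of the black rubber sleeve, 26 mm in diameter, 187 to 239 mm above the table, on the toe rest's upright steel post, fixed to the jack. The toe's other flank comes to lie against it.
- lever (a joint): turn of the locking lever about the jack's axis, rad, 0 to 1.10, growing counter-clockwise from above. Starts free at 0 to 0.2; first catch (sprung ball between two ridges) at 0.50; second catch at 1.10, a hard stop, behind a ridge with its crest at 1.0. At the handle it takes about 1 N when free and up to about 15 N over the ridges.
- lever_handle (a point): middle of the lever's upright black handle, a tapered grip 24 mm in diameter, 73 to 140 mm above the table, 165 mm from the jack's axis; this point is at 110 mm. The flat bar below has its top at 70 mm. Its x axis points outward along the lever, its y axis the way to push. At lever 0 it stands 135 degrees clockwise of the jack's x axis (nearer the robot, to the right).
- hammer: bystander, loose: cobbler's hammer with wooden handle, 107 x 278 x 28 mm, lying in front of the jack. Origin at the centre of its underside.
- tack_jar: bystander, loose: glass jar of tacks with a brass-coloured lid, 54 mm across, 74 mm high. Origin at the centre of its underside.
- spool: bystander, loose: wooden spool of pale waxed thread, 41 mm across, 69 mm high. Origin at the centre of its underside.
- folder: bystander, loose: flat pale bone folder, 22 x 148 x 8 mm, lying. Origin at the centre of its underside.

How it is judged:
By the outcome, as a careful person would: the job done as asked, in the order asked, and still so for the second after the job is handed in, with the robot touching nothing.
It also fails if it takes over 54 s, if anything falls off the work surface, if the arm or the gripper's body presses on something with over 40 N, if the wrist force passes 120 N, or if a joint passes its speed limit or range.

## Robot

A 6-joint arm with a two-finger parallel gripper is mounted at the origin on the work surface; the furniture and walls round the work are solid. World frame = base frame: x ahead of the robot, y to its left, z up, the work surface at z = 0. Lengths are in m, angles in rad, forces in N, time in s.
With the tool pointing down it reaches from about 0.275 to 0.75 m from the base axis. Payload 10.2 kg.
Tool frame: the origin (TCP) lies between the finger pads; the fingertips stand finger_overhang ahead of it and the grasp point (between the pads) lies 3 mm ahead of it (finger_overhang is the distance from the TCP to the fingertips, in m); z points along the fingers, y is the line along which they close (so a half turn about z gives the same grasp; the last joint's range is limited). The gripper opens to 88 mm and grips with 3 to 60 N. Pads are 18 mm wide; open, the fingers measure 123 mm over their backs; the gripper's body (75 mm by 187 mm) begins 45 mm behind the grasp point.
Start: joints at [-1.467, 0.313, 1.498, -0, 1.331, -0.223], TCP at [0.169, -0.497, 0.23] pointing down, gripper open.
Joint ranges: [-2.94, 2.94], [-0.97, 2.17], [0.19, 2.56], [-1.23, 4.37], [0.02, 3.11], [-2.88, 2.88]. Speed limits (rad/s): [2.39, 2.39, 3.01, 3.14, 3.14, 3.14].

## Interface

Orientations are given as [roll, pitch, yaw] about the fixed x, y, z axes, in that order (R = Rz(yaw) Ry(pitch) Rx(roll)).
In Python, from workcell import observe, snapshot, camera_model, hand_in, silhouettes, finger_overhang gives the robot as it stands.
- The arm moves only by the shell command python3 -m crank 'ROWS' [FORCE]. ROWS is JSON, a list of rows, each an object with "xyz": the shift along the tool's x, y, z as a fraction of full scale, a list of three; "angular": the turn, a rotation vector about the tool's x, y, z as a fraction of full scale, a list of three; "grip": the opening, from 0 (shut) to 1 (fully open). A call has 1 to 8 rows; each row is the pose to reach, as a shift and turn from the pose commanded when the call began, along the tool's axes at that moment; what a row does not reach only later rows make up. Full scale, the value 1, is 30 cm for a shift and 2 rad for a turn. A row lasts 1/12 s, in which the tool goes at most 41.7 mm and 7.16 degrees, less where a joint would pass 70% of its speed; a pose out of reach is approached as far as the arm can. A call with a number of a shift or a turn outside -1 to 1 is refused whole. A call with a gripper value outside its range is refused whole. The fingers move at their own pace and stop on an object; FORCE is the grip in N (left out, the last holds). Time passes only in rows, so rows that repeat a pose let the fingers close. It gives the time, the measured TCP pose, the force, the opening and the grip force at its end, in the units of the state.
- observe(): the state, without advancing time (a new reading comes with each control period).
- snapshot(name): name is "scene" or "top" or "wrist"; returns the picture (480x640x3 uint8, red, green, blue); there is no depth.
- camera_model(name): a dict with "mtx" (3x3 intrinsics, pixels), "xyz" and "orientation" of the camera in the world; the wrist camera has in their place "T_tool_cam" (4x4, takes a point from camera to tool coordinates, whose origin is the TCP and whose axes are the flange's). Camera axes: x right, y down, z forward; pixel columns grow to the right and rows downward; lengths in m; the calibration is good to about 2 mm. A picture is of the moment at which its call begins: read the wrist's pose just before it. camera_model takes no time and is no camera call.
- hand_in(): hands the job in; it is judged then, once.
Trained networks look in the newest picture that a camera, given by its name, has taken for a name from the list of things; names that differ only in an ending like _2 or _b are one class to them, and where a whole thing is asked for, a point or a joint stands for the part that bears it (a point fixed in the world has none). Each returns a list of dicts, best first, with "conf" (0 to 1); they miss things now and then, are a little off and sometimes report something else, mostly with a low value. They report only what shows in the picture. A call takes as long as a camera call.
- silhouettes(camera, name): "mask" (480x640 bool, what is visible of it) and "bbox" ([left, top, width, height] in pixels, round what is visible of it).
The state is a dict: "time_s": time; "qpos": joint angles; "joint_velocities": joint speeds; "effort": joint torques, N m; "tool_pos": TCP position; "ee_rot": TCP orientation; "contact_force": force on the tool from outside, world axes, zero at the start; "ft_torque": the same for the moment, N m; "grip_width": finger opening in m; "finger_force": force on a finger pad.
Only numpy, scipy, OpenCV 4.12 (cv2) and the standard library are available. Lean on these libraries where they do the work, as an engineer would, in place of code of your own. Each camera call takes 0.05 s, during which the arm holds its last target. There are 200 camera calls.

## Working session

There is one attempt and no reset: what is moved stays moved. The work goes in short steps, Python scripts to look and compute and a shell command to move; the robot and the scene stay as the last step left them, time stands still between calls to the robot, and variables do not carry over. Pictures are saved under pics/ and viewed, at most 11 in all, crops included, and the job is handed in when it is done.

```bash
mkdir -p pics; ls
python3 - <<'E'
from workcell import *
import cv2,numpy as np
print(observe()); print(finger_overhang)
for c in("scene","top"):
    im=snapshot(c); cv2.imwrite(f"pics/{c}0.png",im[:,:,::-1]); print(c,camera_model(c))
    for n in("jack","last","lever","lever_handle","toe_rest","toe_side","hammer","tack_jar","spool","folder"):
        try:
            r=silhouettes(c,n); print(n,[(round(d["conf"],2),d["bbox"]) for d in r[:2]])
            if r: np.save(f"pics/{c}_{n}.npy",r[0]["mask"])
        except Exception as e: print(n,e)
E
```

```text
pics
{'time_s': 0.0, 'qpos': array([-1.46738904e+00,  3.13458497e-01,  1.49844654e+00, -3.56455239e-05,
        1.33097545e+00, -2.23360774e-01]), 'joint_velocities': array([ 4.10273027e-04, -3.75357836e-04, -7.33989725e-04, -1.09571072e-03,
        4.39592556e-05,  8.30078330e-04]), 'effort': array([-2.24398121e-06, -4.02207792e+01, -2.52270412e+01,  6.94702053e-02,
        3.52400634e-02, -1.37711395e-04]), 'tool_pos': array([ 0.16848847, -0.49695612,  0.22895316]), 'ee_rot': array([-3.14032914e+00, -2.51511896e-04,  3.26776389e-01]), 'contact_force': array([-0.16685808, -0.16263144, -0.29936828]), 'ft_torque': array([0.00309562, 0.00111648, 0.03461258]), 'finger_force': 0.0, 'grip_width': 0.08810170921872584}
0.022
scene {'mtx': array([[461.04378118,   0.        , 322.44245879],
       [  0.        , 461.04378118, 247.96564623],
       [  0.        ,   0.        ,   1.        ]]), 'xyz': array([ 1.34174869, -0.14780105,  0.64584538]), 'orientation': array([-2.10555949, -0.01385636,  1.31040212])}
jack [(0.89, [275.9, 190.6, 161.4, 146.5])]
last [(0.95, [330.2, 195.0, 66.0, 89.9]),
[... 542 characters left out ...]
39240382],
       [  0.        ,   0.        ,   1.        ]]), 'xyz': array([0.46586485, 0.06962244, 1.41158526]), 'orientation': array([-3.05861524,  0.01130532, -1.58159414])}
jack [(0.89, [234.0, 205.7, 135.3, 98.6])]
last [(0.81, [248.5, 214.7, 82.6, 88.2])]
lever [(0.96, [321.4, 255.0, 45.8, 40.7])]
lever_handle [(0.95, [315.2, 254.8, 55.5, 38.1])]
toe_rest [(0.78, [230.7, 202.9, 136.6, 99.2]), (0.22, [418.0, 288.0, 47.6, 43.5])]
toe_side [(0.86, [247.9, 214.8, 79.0, 88.5])]
hammer [(0.66, [276.3, 297.7, 111.0, 58.2])]
tack_jar [(0.61, [351.0, 164.4, 17.7, 28.2]), (0.59, [236.1, 205.0, 133.6, 96.7])]
spool [(0.75, [217.6, 304.7, 21.0, 26.3])]
folder [(0.57, [418.8, 291.2, 46.1, 41.1])]
```

Run:
```python
import cv2
a=cv2.imread("pics/top0.png")[140:380,190:490]; cv2.imwrite("pics/topc.png",cv2.resize(a,None,fx=2.5,fy=2.5,interpolation=2))
a=cv2.imread("pics/scene0.png")[160:400,160:460]; cv2.imwrite("pics/scenec.png",cv2.resize(a,None,fx=2.5,fy=2.5,interpolation=2))
```

```text
(no output)
```

View pics/topc.png

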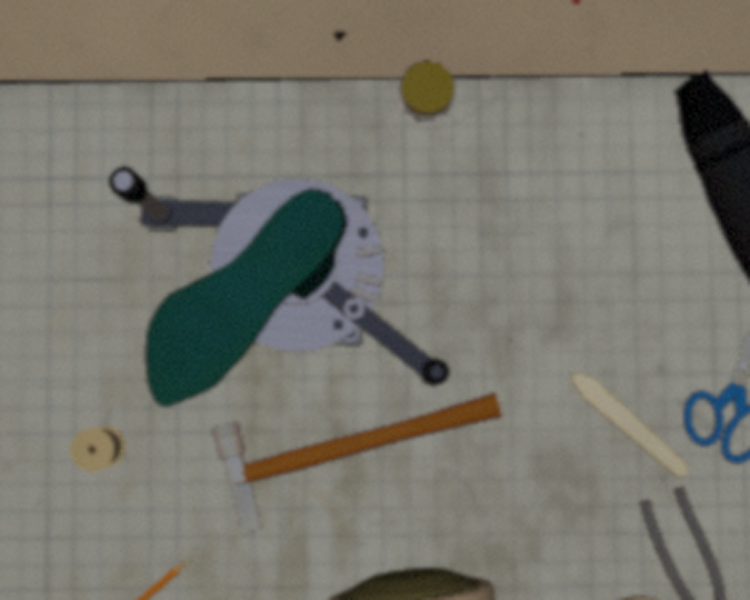

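View pics/scenec.png

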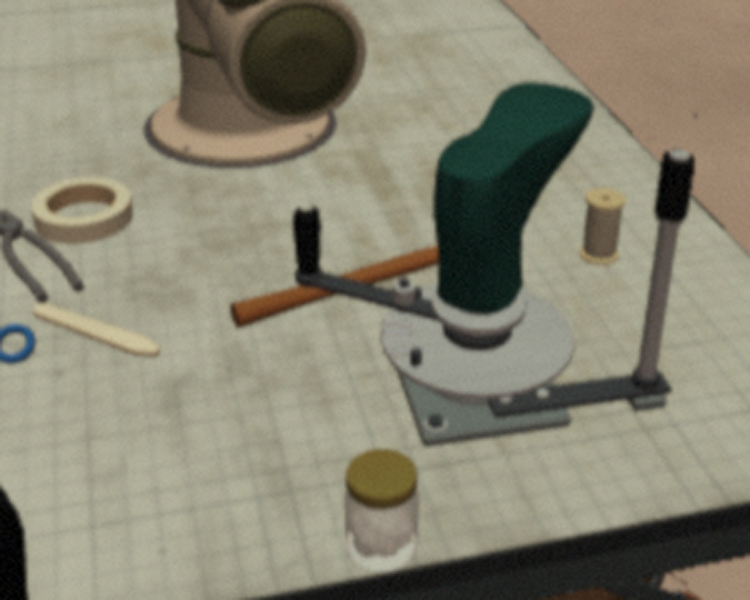

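Top view (crop/2.5 + (190,140)): the last's toe is at px (254,301) and its heel at (320,217). The handle top is at (364,289), the sleeve top at (239,214), and the disc centre near (309,246). The hammer lies in front of the jack and the spool is at (228,319). The jar is behind the jack, far from both pushes.

```bash
cat > h.py <<'E'
from workcell import *
import cv2,numpy as np
from scipy.spatial.transform import Rotation as R
def ray(c,uv):
    m=camera_model(c); d=R.from_euler("xyz",m["orientation"]).as_matrix()@np.linalg.inv(m["mtx"])@np.r_[uv,1]
    return m["xyz"],d
def dp(c,uv,z):
    o,d=ray(c,uv); return (o+d*(z-o[2])/d[2])[:2]
def pj(c,p):
    m=camera_model(c); q=m["mtx"]@(R.from_euler("xyz",m["orientation"]).as_matrix().T@(np.array(p)-m["xyz"])); return q[:2]/q[2]
E
python3 - <<'E'
from h import *
np.set_printoptions(precision=4,suppress=True)
for n,uv,z in[("handle",(364,288.8),.14),("sleeve",(239.2,213.6),.239),("disc",(309,246),.05),("spool",(228,319.5),.069),("jar",(361,175.5),.074),("hamHead",(281,317),.028),("hamTipFar",(388,302.5),.02),("hamB",(293,350),.02),("folderTip",(421,291),.008)]: print(n,dp("top",uv,z))
m=np.load("pics/top_last.npy")
c,_=cv2.findContours(m.astype(np.uint8),0,1); c=max(c,key=len)[:,0]
P=np.array([dp("top",p,.237) for p in c]); np.save("pics/P.npy",P)
i=np.array([[dp("top",(u,v),.237)] for v,u in np.argwhere(m)])[:,0]
r=cv2.minAreaRect((P*1000).astype(np.float32)); print("rect",r)
w,v=np.linalg.eigh(np.cov(i.T)); a=v[:,1]; a=a*np.sign(a[1]); print("axis",np.degrees(np.arctan2(a[1],a[0])))
s=P@a; print("ext",s.max()-s.min(), "toe",P[s.argmax()],"heel",P[s.argmin()])
cen=i.mean(0); J=cen+a*(s.min()+.059-cen@a); print("J",J)
H=dp("top",(364,288.8),.14); print("H-J",np.linalg.norm(H-J),np.degrees(np.arctan2(*(H-J)[::-1])))
E
```

```text
handle [0.4712 0.0008]
sleeve [0.6302 0.2641]
disc [0.5759 0.1267]
spool [0.4029 0.3182]
jar [0.7415 0.    ]
hamHead [0.4057 0.197 ]
hamTipFar [ 0.4378 -0.0637]
hamB [0.3255 0.1689]
folderTip [ 0.4649 -0.1465]Traceback (most recent call last):
  File "<stdin>", line 7, in <module>
  File "h.py", line 8, in dp
    o,d=ray(c,uv); return (o+d*(z-o[2])/d[2])[:2]
        ~~~^^^^^^
  File "h.py", line 5, in ray
    m=camera_model(c); d=R.from_euler("xyz",m["orientation"]).as_matrix()@np.linalg.inv(m["mtx"])@np.r_[uv,1]
ValueError: time passes only in moves, steps and waits
```

```bash
sed -i 's/m=camera_model(c)/m=cm(c)/; s/^def ray/import functools\ncm=functools.lru_cache(camera_model)\ndef ray/' h.py
python3 - <<'E'
from h import *
np.set_printoptions(precision=4,suppress=True)
m=np.load("pics/top_last.npy")
c,_=cv2.findContours(m.astype(np.uint8),0,1); c=max(c,key=len)[:,0]
P=np.array([dp("top",p,.237) for p in c])
i=np.array([dp("top",(u,v),.237) for v,u in np.argwhere(m)])
r=cv2.minAreaRect((P*1000).astype(np.float32)); print("rect",r)
w,v=np.linalg.eigh(np.cov(i.T)); a=v[:,1]; a=a*np.sign(a[1]); print("axis",np.degrees(np.arctan2(a[1],a[0])))
s=P@a; print("ext",s.max()-s.min(), "toe",P[s.argmax()],"heel",P[s.argmin()])
cen=i.mean(0); J=cen+a*(s.min()+.059-cen@a); print("J",J)
H=dp("top",(364,288.8),.14); S=dp("top",(239.2,213.6),.239)
for Q in(H,S): print(np.linalg.norm(Q-J),np.degrees(np.arctan2(*(Q-J)[::-1])))
b=np.array([a[1],-a[0]]); q=np.c_[(P-J)@a,(P-J)@b]; print(q[::12]*1000)
E
```

```text
rect ((536.4384765625, 166.53994750976562), (81.28753662109375, 223.3861541748047), 41.06848907470703)
axis 133.95630392668576
ext 0.2240064207205255 toe [0.4503 0.2396] heel [0.6106 0.083 ]
J [0.5723 0.1281]
0.16253321208442037 -128.45939237747447
0.14780875172396388 66.94596260314665
[[-54.471   21.4203]
 [-29.2793  31.5287]
 [  4.6546  29.6507]
 [ 38.4838  27.7784]
 [ 66.4417  34.8525]
 [ 92.91    43.4127]
 [122.0644  37.1473]
 [142.2601  22.163 ]
 [159.4362   4.3231]
 [161.9189 -22.1018]
 [135.6709 -30.6466]
 [106.5173 -36.247 ]
 [ 75.9324 -34.511 ]
 [ 48.2434 -26.9161]
 [ 20.3944 -28.1332]
 [ -3.1754 -39.7   ]
 [-26.6369 -27.7054]
 [-51.66   -17.1347]
 [-58.9487  11.079 ]]
```

```bash
cat > g.py <<'E'
import sys; from h import *
def rows(pts):  # print tool-frame fractions for world targets (x,y,z,yaw)
    o=observe(); M=R.from_euler("xyz",o["ee_rot"]); 
    for p in pts:
        d=M.inv().apply(np.array(p[:3])-o["tool_pos"])/.3
        print(p,np.round(d,3), "turn z", round(-(p[3]-o["ee_rot"][2])/2,3) if len(p)>3 else "")
def st():
    o=observe(); print(o["time_s"],np.round(o["tool_pos"],4),np.round(o["ee_rot"],3),"F",np.round(o["contact_force"],1),"w",round(o["grip_width"],4))
E
python3 -c "
from g import *
st(); rows([(.26,-.25,.24),(.34,-.04,.24),(.42,.17,.237)])"
```

```text
1.1 [ 0.1685 -0.4972  0.2295] [-3.142 -0.     0.327] F [-0.2 -0.2  0.2] w 0.0884
(0.26, -0.25, 0.24) [ 0.553 -0.683 -0.035] turn z 
(0.34, -0.04, 0.24) [ 1.031 -1.26  -0.035] turn z 
(0.42, 0.17, 0.237) [ 1.508 -1.837 -0.025] turn z
```

```bash
python3 -m crank '[{"xyz":[0.1,-0.12,-0.03],"angular":[0,0,0],"grip":0},{"xyz":[0.2,-0.24,-0.03],"angular":[0,0,0],"grip":0},{"xyz":[0.3,-0.36,-0.03],"angular":[0,0,0],"grip":0},{"xyz":[0.4,-0.48,-0.03],"angular":[0,0,0],"grip":0},{"xyz":[0.5,-0.6,-0.03],"angular":[0,0,0],"grip":0},{"xyz":[0.58,-0.7,-0.03],"angular":[0,0,0],"grip":0},{"xyz":[0.66,-0.8,-0.03],"angular":[0,0,0],"grip":0},{"xyz":[0.75,-0.91,-0.03],"angular":[0,0,0],"grip":0}]' 20; python3 -c "
from g import *
st(); rows([(.34,-.04,.24),(.42,.17,.237)])"
```

```text
time_s: 1.77
tool_pos: [0.2866, -0.1845, 0.2387]
ee_rot: [3.141, -0.0, 0.326]
contact_force: [1.1, -1.3, -0.1]
grip_width: 0.0373
finger_force: 0.0
1.7667 [ 0.2866 -0.1845  0.2387] [ 3.141 -0.     0.326] F [ 1.1 -1.3 -0.1] w 0.0373
(0.34, -0.04, 0.24) [ 0.323 -0.399 -0.005] turn z 
(0.42, 0.17, 0.237) [ 0.799 -0.977  0.005] turn z
```

```bash
python3 -m crank '[{"xyz":[0.1,-0.12,0],"angular":[0,0,0],"grip":0},{"xyz":[0.2,-0.24,0],"angular":[0,0,0],"grip":0},{"xyz":[0.3,-0.36,0],"angular":[0,0,0],"grip":0},{"xyz":[0.4,-0.48,0],"angular":[0,0,0],"grip":0},{"xyz":[0.5,-0.6,0],"angular":[0,0,0],"grip":0},{"xyz":[0.6,-0.72,0],"angular":[0,0,0],"grip":0},{"xyz":[0.68,-0.84,0],"angular":[0,0,0],"grip":0},{"xyz":[0.73,-0.9,0],"angular":[0,0,0],"grip":0}]'; python3 -c "
from g import *
st();
import time
snapshot('wrist');im=snapshot('top');cv2.imwrite('pics/top1.png',cv2.resize(im[140:380,190:490,::-1],None,fx=2.5,fy=2.5))
st(); rows([(.42,.17,.237),(.463,.208,.237)])"
```

```text
time_s: 2.43
tool_pos: [0.4027, 0.1285, 0.2387]
ee_rot: [3.141, -0.001, 0.327]
contact_force: [1.7, -1.5, 0.6]
grip_width: 0.0004
finger_force: 0.0
2.4333 [0.4027 0.1285 0.2387] [ 3.141e+00 -1.000e-03  3.270e-01] F [ 1.7 -1.5  0.6] w 0.0004
2.5333 [0.4029 0.1306 0.2383] [-3.141 -0.     0.334] F [-0.7 -0.5  0.1] w 0.0004
(0.42, 0.17, 0.237) [ 0.097 -0.105  0.004] turn z 
(0.463, 0.208, 0.237) [ 0.274 -0.178  0.005] turn z
```

View pics/top1.png

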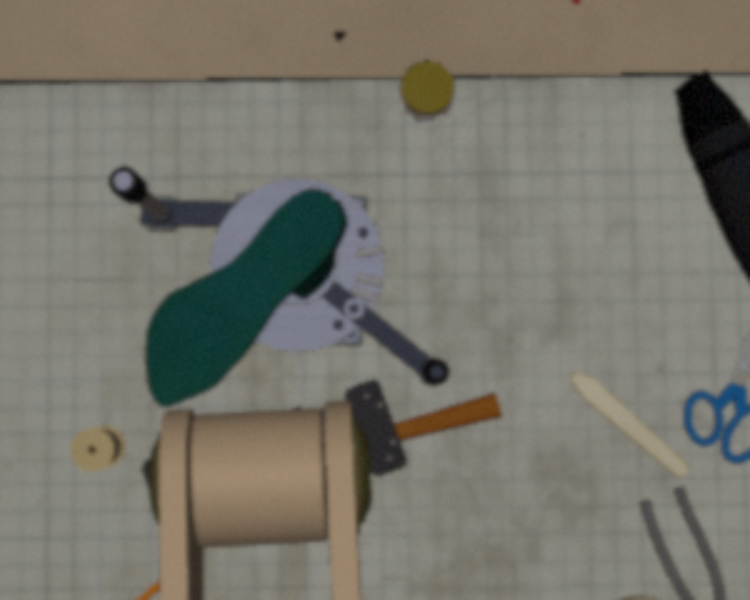

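The tool is settled at (0.403,0.131), and the top view still shows the last, lever and bystanders where they were.

```bash
python3 -c "
from g import *
rows([(.425,.175,.235),(.452,.198,.235),(.471,.2235,.235),(.484,.235,.235),(.496,.244,.235),(.509,.252,.235),(.521,.258,.235)])"
```

```text
(0.425, 0.175, 0.235) [ 0.118 -0.116  0.011] turn z 
(0.452, 0.198, 0.235) [ 0.228 -0.159  0.011] turn z 
(0.471, 0.2235, 0.235) [ 0.316 -0.218  0.011] turn z 
(0.484, 0.235, 0.235) [ 0.369 -0.24   0.011] turn z 
(0.496, 0.244, 0.235) [ 0.417 -0.256  0.011] turn z 
(0.509, 0.252, 0.235) [ 0.467 -0.267  0.011] turn z 
(0.521, 0.258, 0.235) [ 0.511 -0.272  0.011] turn z
```

```bash
python3 -m crank '[{"xyz":[0.06,-0.06,0.01],"angular":[0,0,0],"grip":0},{"xyz":[0.12,-0.115,0.01],"angular":[0,0,0],"grip":0},{"xyz":[0.17,-0.135,0.01],"angular":[0,0,0],"grip":0},{"xyz":[0.2,-0.15,0.01],"angular":[0,0,0],"grip":0},{"xyz":[0.23,-0.16,0.01],"angular":[0,0,0],"grip":0},{"xyz":[0.26,-0.18,0.01],"angular":[0,0,0],"grip":0},{"xyz":[0.29,-0.2,0.01],"angular":[0,0,0],"grip":0},{"xyz":[0.315,-0.218,0.01],"angular":[0,0,0],"grip":0}]'
python3 -m crank '[{"xyz":[0.025,-0.011,0],"angular":[0,0,0],"grip":0},{"xyz":[0.05,-0.022,0],"angular":[0,0,0],"grip":0},{"xyz":[0.075,-0.03,0],"angular":[0,0,0],"grip":0},{"xyz":[0.1,-0.038,0],"angular":[0,0,0],"grip":0},{"xyz":[0.125,-0.044,0],"angular":[0,0,0],"grip":0},{"xyz":[0.15,-0.05,0],"angular":[0,0,0],"grip":0},{"xyz":[0.175,-0.052,0],"angular":[0,0,0],"grip":0},{"xyz":[0.195,-0.054,0],"angular":[0,0,0],"grip":0}]'
python3 -c "
from g import *
im=snapshot('top');cv2.imwrite('pics/top2.png',cv2.resize(im[140:380,190:490,::-1],None,fx=2.5,fy=2.5))
st(); rows([(.521,.258,.235),(.535,.263,.235),(.545,.265,.235)])"
```

```text
time_s: 3.2
tool_pos: [0.4716, 0.2182, 0.2355]
ee_rot: [3.141, 0.0, 0.326]
contact_force: [0.2, 0.3, -1.2]
grip_width: 0.0005
finger_force: 0.0
time_s: 3.87
tool_pos: [0.5221, 0.2528, 0.2354]
ee_rot: [3.142, 0.0, 0.327]
contact_force: [-0.9, 0.2, 0.5]
grip_width: -0.0001
finger_force: 0.0
3.9167 [0.5226 0.2529 0.2353] [-3.142 -0.     0.327] F [-0.6  0.5 -0. ] w 0.0002
(0.521, 0.258, 0.235) [ 0.    -0.018  0.001] turn z 
(0.535, 0.263, 0.235) [ 0.05  -0.019  0.001] turn z 
(0.545, 0.265, 0.235) [ 0.084 -0.014  0.001] turn z
```

View pics/top2.png

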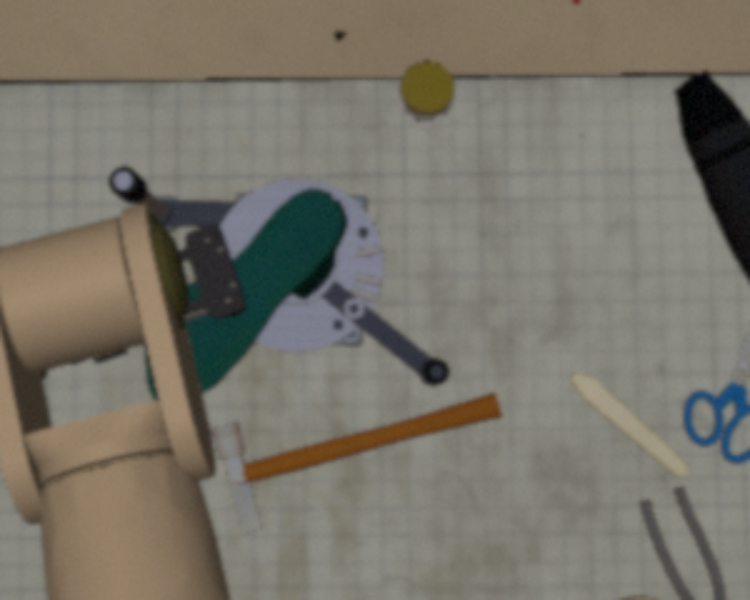

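The gripper shows over the last, but the last has not turned: heel and toe pixels are unchanged and there is no force. I need the side view.

```bash
python3 -c "
from g import *
im=snapshot('scene')[:,:,::-1].copy()
p=observe()['tool_pos'];print(pj('scene',p),pj('scene',p-[0,0,.022]),pj('top',p))
for q,z in(((.45,.24),.237),((.61,.083),.237),((.63,.264),.239),((.471,.001),.14),((.574,.127),.237)): print(q,pj('scene',(*q,z)))
cv2.imwrite('pics/scene2.png',cv2.resize(im[120:340,240:500],None,fx=3,fy=2.7))"
```

```text
[402.43375302 200.5471177 ] [401.38801416 209.87993711] [244.89567492 265.4164935 ]
(0.45, 0.24) [384.46502133 187.22787322]
(0.61, 0.083) [337.82073544 227.52158185]
(0.63, 0.264) [430.49853252 221.09929343]
(0.471, 0.001) [282.70692475 241.55219739]
(0.574, 0.127) [354.02530787 216.68814125]
```

View pics/scene2.png

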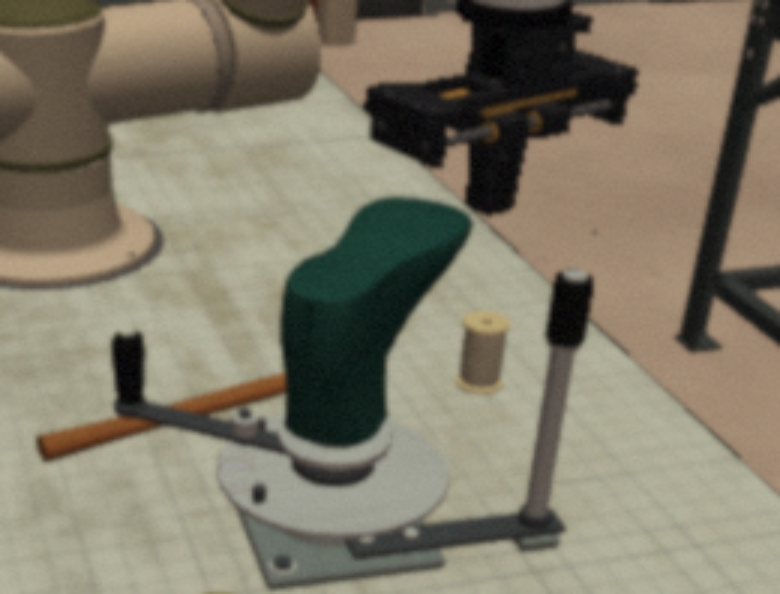

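```bash
python3 -c "
from g import *
for z in(.26,.28,.30,.32,.34): print(z,'front',dp('top',(278.8,231.2),z),'rear',dp('top',(286.5,265),z),'scene of front',pj('scene',(*dp('top',(278.8,231.2),z),z)))
print(finger_overhang); st()
print(cm('wrist'))
im=snapshot('wrist');cv2.imwrite('pics/w.png',im[:,:,::-1])
"
```

```text
0.26 front [0.58999258 0.17942681] rear [0.52069003 0.16401267] scene of front [382.86432037 206.88979863]
0.28 front [0.58783681 0.1775198 ] rear [0.51973786 0.16237336] scene of front [382.36378833 197.09092893]
0.3 front [0.58568104 0.17561279] rear [0.51878569 0.16073405] scene of front [381.85317044 187.09460961]
0.32 front [0.58352527 0.17370578] rear [0.51783352 0.15909474] scene of front [381.33215876 176.89481194]
0.34 front [0.58136949 0.17179876] rear [0.51688135 0.15745543] scene of front [380.80043267 166.48525923]
0.022
3.9667 [0.522  0.2526 0.2352] [-3.142  0.     0.327] F [0.3 0.6 0. ] w 0.0006
{'mtx': array([[406.73131563,   0.        , 322.64717765],
       [  0.        , 406.73131563, 243.78792378],
       [  0.        ,   0.        ,   1.        ]]), 'T_tool_cam': array([[-3.01687805e-04, -9.63887894e-01, -2.66308161e-01,
         6.83722586e-02],
       [ 9.99999900e-01, -3.78740027e-04,  2.37976758e-04,
        -1.52148580e-03],
       [-3.30244476e-04, -2.66308063e-01,  9.63887912e-01,
        -1.55576643e-01],
       [ 0.00000000e+00,  0.00000000e+00,  0.00000000e+00,
         1.00000000e+00]])}
```

View pics/w.png

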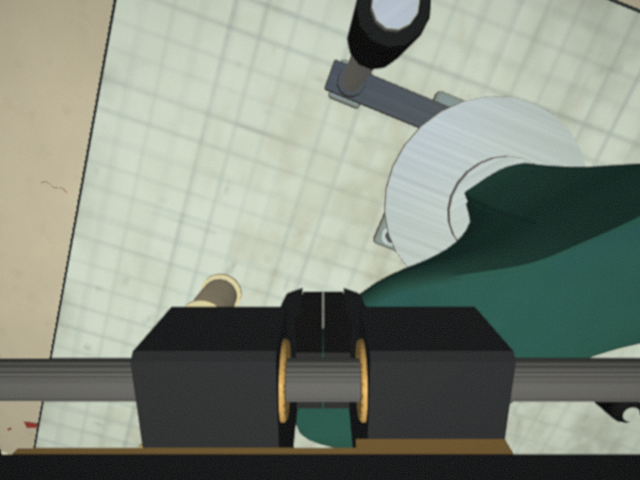

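The wrist and side views agree. The closed fingertips end about 8 mm behind the reported TCP, at z≈0.243 instead of 0.213, so they passed just over the sole and touched nothing. I'll go back over it and lower by that difference.

```bash
python3 -m crank '[{"xyz":[-0.02,0,-0.1],"angular":[0,0,0],"grip":0},{"xyz":[-0.14,0.05,-0.1],"angular":[0,0,0],"grip":0},{"xyz":[-0.26,0.1,-0.1],"angular":[0,0,0],"grip":0},{"xyz":[-0.38,0.15,-0.1],"angular":[0,0,0],"grip":0},{"xyz":[-0.4,0.156,-0.1],"angular":[0,0,0],"grip":0},{"xyz":[-0.4,0.156,0],"angular":[0,0,0],"grip":0},{"xyz":[-0.4,0.156,0.095],"angular":[0,0,0],"grip":0},{"xyz":[-0.4,0.156,0.095],"angular":[0,0,0],"grip":0}]'
python3 -c "
from g import *
im=snapshot('wrist');cv2.imwrite('pics/w2.png',im[:,:,::-1])
st(); rows([(.452,.198,.207),(.471,.2235,.207),(.484,.235,.207),(.496,.244,.207),(.509,.252,.207),(.521,.258,.207)])"
```

```text
time_s: 4.68
tool_pos: [0.4205, 0.1692, 0.2033]
ee_rot: [-3.14, 0.007, 0.326]
contact_force: [-0.9, 0.4, -1.1]
grip_width: 0.0004
finger_force: 0.0
4.7333 [0.4217 0.1695 0.2059] [-3.141  0.004  0.327] F [-0.5 -0.3  1.1] w 0.0005
(0.452, 0.198, 0.207) [ 0.126 -0.058 -0.004] turn z 
(0.471, 0.2235, 0.207) [ 0.213 -0.118 -0.004] turn z 
(0.484, 0.235, 0.207) [ 0.267 -0.14  -0.005] turn z 
(0.496, 0.244, 0.207) [ 0.314 -0.156 -0.005] turn z 
(0.509, 0.252, 0.207) [ 0.364 -0.167 -0.005] turn z 
(0.521, 0.258, 0.207) [ 0.408 -0.173 -0.005] turn z
```

```bash
python3 -m crank '[{"xyz":[0.04,-0.02,0],"angular":[0,0,0],"grip":0},{"xyz":[0.08,-0.04,0],"angular":[0,0,0],"grip":0},{"xyz":[0.11,-0.055,0],"angular":[0,0,0],"grip":0},{"xyz":[0.135,-0.065,0],"angular":[0,0,0],"grip":0},{"xyz":[0.16,-0.08,0],"angular":[0,0,0],"grip":0},{"xyz":[0.185,-0.1,0],"angular":[0,0,0],"grip":0},{"xyz":[0.21,-0.118,0],"angular":[0,0,0],"grip":0},{"xyz":[0.235,-0.128,0],"angular":[0,0,0],"grip":0}]'
python3 -c "
from g import *
im=snapshot('top');cv2.imwrite('pics/top3.png',cv2.resize(im[140:380,190:490,::-1],None,fx=2.5,fy=2.5))
r=silhouettes('top','last'); print([(d['conf'],d['bbox']) for d in r[:1]]);st()
rows([(.484,.235,.207),(.496,.244,.207),(.509,.252,.207),(.521,.258,.207),(.545,.265,.207)])"
```

```text
time_s: 5.4
tool_pos: [0.4777, 0.2295, 0.2073]
ee_rot: [3.141, -0.0, 0.327]
contact_force: [-2.0, -1.2, 0.7]
grip_width: 0.0004
finger_force: 0.6
[(0.69, [241.7, 220.2, 90.2, 39.9])]
5.5 [0.478  0.2294 0.207 ] [-3.141e+00 -1.000e-03  3.270e-01] F [-0.6  0.8  0.2] w 0.0002
(0.484, 0.235, 0.207) [ 0.025 -0.011  0.   ] turn z 
(0.496, 0.244, 0.207) [ 0.073 -0.027  0.   ] turn z 
(0.509, 0.252, 0.207) [ 0.122 -0.038  0.   ] turn z 
(0.521, 0.258, 0.207) [ 0.167 -0.044  0.   ] turn z 
(0.545, 0.265, 0.207) [ 0.25 -0.04  0.  ] turn z
```

View pics/top3.png

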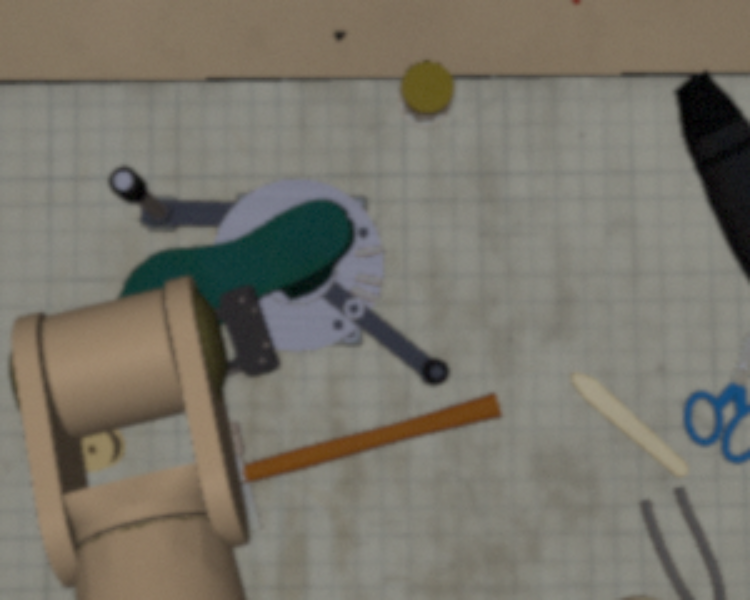

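The finger now pushes the toe. The last has turned (toe left edge about crop (125,290)) and nothing else has moved. Pushing on until the rest stops it.

```bash
python3 -m crank '[{"xyz":[0.03,-0.012,0],"angular":[0,0,0],"grip":0},{"xyz":[0.06,-0.023,0],"angular":[0,0,0],"grip":0},{"xyz":[0.09,-0.03,0],"angular":[0,0,0],"grip":0},{"xyz":[0.115,-0.037,0],"angular":[0,0,0],"grip":0},{"xyz":[0.14,-0.041,0],"angular":[0,0,0],"grip":0},{"xyz":[0.16,-0.043,0],"angular":[0,0,0],"grip":0},{"xyz":[0.18,-0.043,0],"angular":[0,0,0],"grip":0},{"xyz":[0.195,-0.043,0],"angular":[0,0,0],"grip":0}]'
python3 -m crank '[{"xyz":[0.01,0,0],"angular":[0,0,0],"grip":0},{"xyz":[0.02,0,0],"angular":[0,0,0],"grip":0}]'
python3 -m crank '[{"xyz":[0.01,0,0],"angular":[0,0,0],"grip":0},{"xyz":[0.02,0,0],"angular":[0,0,0],"grip":0}]'
```

```text
time_s: 6.17
tool_pos: [0.5289, 0.2597, 0.2069]
ee_rot: [-3.142, 0.0, 0.327]
contact_force: [-1.2, -0.4, -0.1]
grip_width: 0.0005
finger_force: 0.5
time_s: 6.33
tool_pos: [0.5344, 0.2616, 0.207]
ee_rot: [-3.142, 0.0, 0.327]
contact_force: [-0.1, -0.3, 0.6]
grip_width: 0.0005
finger_force: 0.5
time_s: 6.5
tool_pos: [0.5381, 0.2629, 0.2067]
ee_rot: [3.141, 0.006, 0.327]
contact_force: [-22.2, -9.3, 7.6]
grip_width: 0.0004
finger_force: 12.0
```

Force jumped to 24 N at (0.538,0.263), so the toe is against the rest. Backing off and checking.

```bash
python3 -m crank '[{"xyz":[-0.05,0,0],"angular":[0,0,0],"grip":0},{"xyz":[-0.17,0.05,0],"angular":[0,0,0],"grip":0},{"xyz":[-0.25,0.15,0],"angular":[0,0,0],"grip":0},{"xyz":[-0.33,0.26,0],"angular":[0,0,0],"grip":0},{"xyz":[-0.41,0.36,0],"angular":[0,0,0],"grip":0},{"xyz":[-0.46,0.45,0],"angular":[0,0,0],"grip":0},{"xyz":[-0.46,0.45,0],"angular":[0,0,0],"grip":0}]'
python3 -c "
from g import *
im=snapshot('top');cv2.imwrite('pics/top4.png',cv2.resize(im[140:380,190:490,::-1],None,fx=2.5,fy=2.5))
m=silhouettes('top','last')[0]['mask']
i=np.array([dp('top',(u,v),.237) for v,u in np.argwhere(m)]); w,v=np.linalg.eigh(np.cov(i.T)); a=v[:,1]*np.sign(v[1,1]); print('axis',np.degrees(np.arctan2(a[1],a[0])))
s=i@a; print('ext',np.ptp(s),'J',i.mean(0)+a*(s.min()+.059-i.mean(0)@a))
st(); rows([(.4276,.025,.207,-.672)])"
```

```text
time_s: 7.08
tool_pos: [0.4519, 0.0877, 0.2075]
ee_rot: [3.14, -0.001, 0.323]
contact_force: [0.1, 0.4, -1.0]
grip_width: 0.0005
finger_force: 0.0
axis 83.13690168627649
ext 0.22597158861912034 J [0.57368788 0.12701641]
7.1833 [0.4528 0.0909 0.2075] [ 3.141e+00 -1.000e-03  3.250e-01] F [-0.4 -0.6 -0.9] w 0.0001
(0.4276, 0.025, 0.207, -0.672) [-0.149  0.181  0.001] turn z 0.498
```

View pics/top4.png

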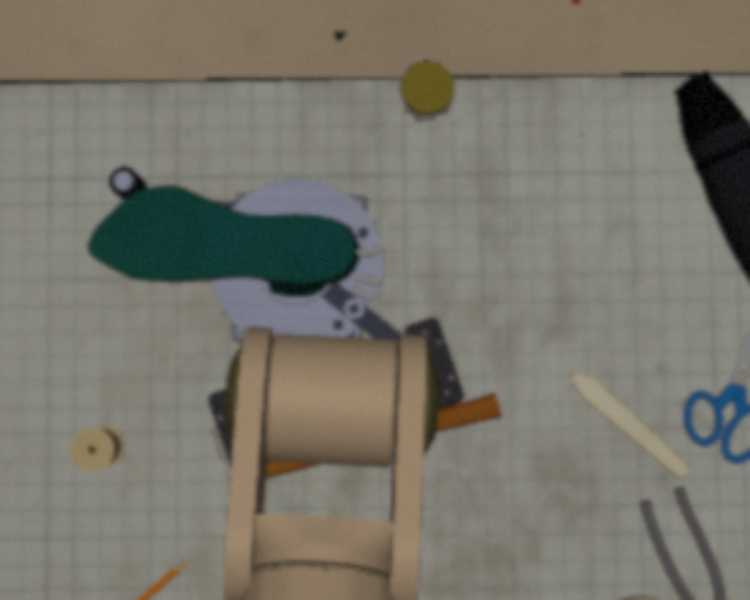

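The last now lies along the jack's y (83.1°), with its flank against the sleeve at crop (125,183). Now go to the pre-push spot behind the lever handle.

```bash
python3 -m crank '[{"xyz":[-0.04,0.04,0],"angular":[0,0,0.06],"grip":0},{"xyz":[-0.08,0.09,0],"angular":[0,0,0.12],"grip":0},{"xyz":[-0.12,0.14,0],"angular":[0,0,0.18],"grip":0},{"xyz":[-0.15,0.18,0],"angular":[0,0,0.24],"grip":0},{"xyz":[-0.15,0.18,0],"angular":[0,0,0.3],"grip":0},{"xyz":[-0.15,0.18,0],"angular":[0,0,0.36],"grip":0},{"xyz":[-0.15,0.18,0],"angular":[0,0,0.42],"grip":0},{"xyz":[-0.15,0.18,0],"angular":[0,0,0.48],"grip":0}]'
python3 -m crank '[{"xyz":[0,0,0],"angular":[0,0,0.01],"grip":0},{"xyz":[0,0,0.1],"angular":[0,0,0.01],"grip":0},{"xyz":[0,0,0.2],"angular":[0,0,0.01],"grip":0},{"xyz":[0,0,0.3],"angular":[0,0,0.01],"grip":0},{"xyz":[0,0,0.365],"angular":[0,0,0.01],"grip":0},{"xyz":[0,0,0.365],"angular":[0,0,0.01],"grip":0}]'
python3 -c "
from g import *
im=snapshot('scene')[:,:,::-1]
cv2.imwrite('pics/scene3.png',cv2.resize(im[140:340,240:500],None,fx=3,fy=3))
st()
J=np.array([.5737,.127]);P=[]
for th in range(-128,-72,6):
    t=np.radians(th);u=np.array([np.cos(t),np.sin(t)]);v=np.array([-u[1],u[0]]);P.append((*np.round(J+.170*u-.021*v,4),.097,round(t+np.pi/2,3)))
rows(P)"
```

```text
time_s: 7.85
tool_pos: [0.4277, 0.0268, 0.2071]
ee_rot: [-3.141, -0.0, -0.638]
contact_force: [0.6, 0.5, -0.6]
grip_width: 0.0007
finger_force: 0.0
time_s: 8.35
tool_pos: [0.4255, 0.0268, 0.0945]
ee_rot: [3.139, 0.006, -0.65]
contact_force: [-0.1, 0.8, 1.1]
grip_width: 0.0006
finger_force: 0.0
8.4 [0.4267 0.0265 0.0966] [ 3.14e+00  3.00e-03 -6.50e-01] F [ 0.2 -0.4  0.4] w 0.0006
(np.float64(0.4525), np.float64(0.006), 0.097, np.float64(-0.663)) [ 0.11   0.002 -0.002] turn z 0.006
(np.float64(0.4658), np.float64(-0.006), 0.097, np.float64(-0.559)) [ 0.169  0.007 -0.002] turn z -0.046
(np.float64(0.4803), np.float64(-0.0166), 0.097, np.float64(-0.454)) [ 0.229  0.006 -0.002] turn z -0.098
(np.float64(0.4958), np.float64(-0.0256), 0.097, np.float64(-0.349)) [ 0.289 -0.001 -0.002] turn z -0.151
(np.float64(0.5122), np.float64(-0.0329), 0.097, np.float64(-0.244)) [ 0.347 -0.015 -0.002] turn z -0.203
(np.float64(0.5292), np.float64(-0.0384), 0.097, np.float64(-0.14)) [ 0.403 -0.035 -0.003] turn z -0.255
(np.float64(0.5468), np.float64(-0.0422), 0.097, np.float64(-0.035)) [ 0.457 -0.06  -0.003] turn z -0.308
(np.float64(0.5646), np.float64(-0.0441), 0.097, np.float64(0.07)) [ 0.509 -0.091 -0.003] turn z -0.36
(np.float64(0.5825), np.float64(-0.0441), 0.097, np.float64(0.175)) [ 0.556 -0.127 -0.003] turn z -0.413
(np.float64(0.6004), np.float64(-0.0422), 0.097, np.float64(0.279)) [ 0.6   -0.168 -0.003] turn z -0.465
```

View pics/scene3.png

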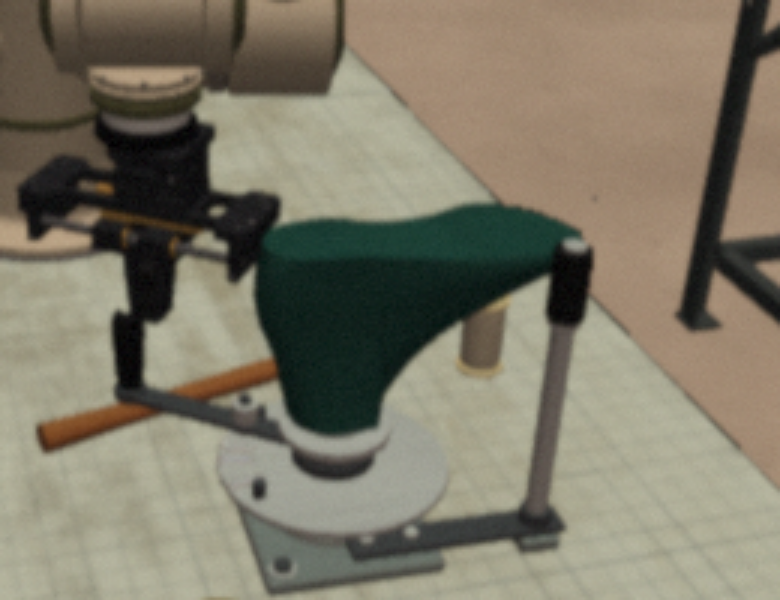

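The toe still touches the sleeve. The fingertip is at about px (290,246), behind the handle top at (282,245). Checking tip height against the projection.

```bash
python3 -c "
from g import *
for z in(.09,.105,.12,.135):print(z,pj('scene',(.4267,.0265,z)))"
```

```text
0.09 [290.54866945 249.62918776]
0.105 [290.41096121 244.10395852]
0.12 [290.27127966 238.49955497]
0.135 [290.12958209 232.81426301]
```

```bash
python3 -m crank '[{"xyz":[0.05,0,0.03],"angular":[0,0,0],"grip":0},{"xyz":[0.1,0,0.03],"angular":[0,0,0],"grip":0},{"xyz":[0.135,0.004,0.03],"angular":[0,0,-0.02],"grip":0},{"xyz":[0.17,0.007,0.03],"angular":[0,0,-0.046],"grip":0},{"xyz":[0.2,0.007,0.03],"angular":[0,0,-0.072],"grip":0},{"xyz":[0.23,0.006,0.03],"angular":[0,0,-0.098],"grip":0},{"xyz":[0.26,0.003,0.03],"angular":[0,0,-0.125],"grip":0},{"xyz":[0.29,-0.001,0.03],"angular":[0,0,-0.15],"grip":0}]'
python3 -c "
from g import *
im=snapshot('top');cv2.imwrite('pics/top5.png',cv2.resize(im[140:380,190:490,::-1],None,fx=2.5,fy=2.5))
print([(d['conf'],d['bbox']) for d in silhouettes('top','lever')[:2]])
st()
J=np.array([.5737,.127]);P=[]
for th in range(-110,-68,4):
    t=np.radians(th);u=np.array([np.cos(t),np.sin(t)]);v=np.array([-u[1],u[0]]);P.append((*np.round(J+.170*u-.021*v,4),.088,round(t+np.pi/2,3)))
rows(P)"
```

```text
time_s: 9.07
tool_pos: [0.4974, -0.0266, 0.0903]
ee_rot: [-3.141, -0.002, -0.348]
contact_force: [-1.7, 1.1, -0.2]
grip_width: 0.0003
finger_force: 1.4
[(0.47, [327.0, 250.8, 10.1, 5.8])]
9.1667 [ 0.4981 -0.0272  0.0902] [-3.141e+00 -3.000e-03 -3.510e-01] F [ 0.7 -0.6 -0.6] w 0.0005
(np.float64(0.4958), np.float64(-0.0256), 0.088, np.float64(-0.349)) [-0.009 -0.002  0.007] turn z -0.001
(np.float64(0.5067), np.float64(-0.0306), 0.088, np.float64(-0.279)) [0.031 0.001 0.007] turn z -0.036
(np.float64(0.5178), np.float64(-0.0349), 0.088, np.float64(-0.209)) [0.07  0.002 0.008] turn z -0.071
(np.float64(0.5292), np.float64(-0.0384), 0.088, np.float64(-0.14)) [ 0.11  -0.001  0.008] turn z -0.106
(np.float64(0.5409), np.float64(-0.0411), 0.088, np.float64(-0.07)) [ 0.15  -0.006  0.008] turn z -0.141
(np.float64(0.5527), np.float64(-0.043), 0.088, np.float64(0.0)) [ 0.189 -0.013  0.008] turn z -0.176
(np.float64(0.5646), np.float64(-0.0441), 0.088, np.float64(0.07)) [ 0.228 -0.023  0.008] turn z -0.211
(np.float64(0.5766), np.float64(-0.0443), 0.088, np.float64(0.14)) [ 0.265 -0.036  0.008] turn z -0.246
(np.float64(0.5885), np.float64(-0.0437), 0.088, np.float64(0.209)) [ 0.302 -0.052  0.008] turn z -0.28
(np.float64(0.6004), np.float64(-0.0422), 0.088, np.float64(0.279)) [ 0.337 -0.07   0.008] turn z -0.315
(np.float64(0.6121), np.float64(-0.0399), 0.088, np.float64(0.349)) [ 0.371 -0.091  0.009] turn z -0.35
```

View pics/top5.png

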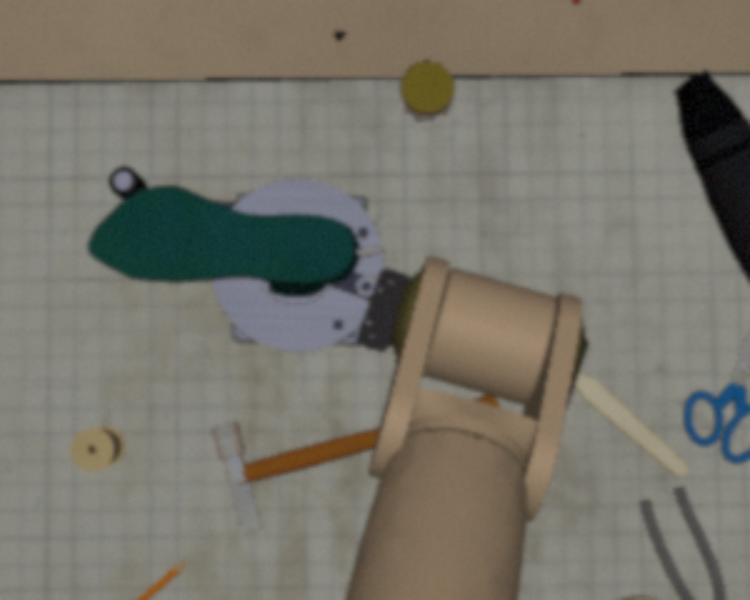

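The lever followed to about the first catch, and the last is still on the rest. Continuing over the second ridge to the stop.

```bash
python3 -m crank '[{"xyz":[0.03,0.001,0],"angular":[0,0,-0.036],"grip":0},{"xyz":[0.06,0.002,0],"angular":[0,0,-0.062],"grip":0},{"xyz":[0.09,0.001,0],"angular":[0,0,-0.09],"grip":0},{"xyz":[0.12,-0.002,0],"angular":[0,0,-0.115],"grip":0},{"xyz":[0.15,-0.006,0],"angular":[0,0,-0.141],"grip":0},{"xyz":[0.175,-0.01,0],"angular":[0,0,-0.164],"grip":0},{"xyz":[0.2,-0.015,0],"angular":[0,0,-0.186],"grip":0},{"xyz":[0.228,-0.023,0],"angular":[0,0,-0.211],"grip":0}]'
python3 -c "
from g import *
st()
J=np.array([.5737,.127]);P=[]
for th in range(-86,-66,2):
    t=np.radians(th);u=np.array([np.cos(t),np.sin(t)]);v=np.array([-u[1],u[0]]);P.append((*np.round(J+.170*u-.021*v,4),.09,round(t+np.pi/2,3)))
rows(P)"
```

```text
time_s: 9.83
tool_pos: [0.563, -0.0438, 0.0896]
ee_rot: [3.141, 0.0, 0.071]
contact_force: [-1.9, -0.5, -0.5]
grip_width: 0.0002
finger_force: 1.2
9.8333 [ 0.563  -0.0438  0.0896] [3.141 0.    0.071] F [-1.9 -0.5 -0.5] w 0.0002
(np.float64(0.5646), np.float64(-0.0441), 0.09, np.float64(0.07)) [ 0.005  0.001 -0.001] turn z 0.0
(np.float64(0.5706), np.float64(-0.0443), 0.09, np.float64(0.105)) [ 0.025  0.003 -0.001] turn z -0.017
(np.float64(0.5766), np.float64(-0.0443), 0.09, np.float64(0.14)) [ 0.045  0.005 -0.001] turn z -0.035
(np.float64(0.5825), np.float64(-0.0441), 0.09, np.float64(0.175)) [ 0.065  0.006 -0.001] turn z -0.052
(np.float64(0.5885), np.float64(-0.0437), 0.09, np.float64(0.209)) [ 0.085  0.006 -0.001] turn z -0.069
(np.float64(0.5945), np.float64(-0.043), 0.09, np.float64(0.244)) [ 0.105  0.005 -0.001] turn z -0.087
(np.float64(0.6004), np.float64(-0.0422), 0.09, np.float64(0.279)) [ 0.125  0.003 -0.001] turn z -0.104
(np.float64(0.6063), np.float64(-0.0412), 0.09, np.float64(0.314)) [ 0.145  0.001 -0.001] turn z -0.122
(np.float64(0.6121), np.float64(-0.0399), 0.09, np.float64(0.349)) [ 0.164 -0.001 -0.001] turn z -0.139
(np.float64(0.6179), np.float64(-0.0385), 0.09, np.float64(0.384)) [ 0.184 -0.005 -0.001] turn z -0.157
```

```bash
python3 -m crank '[{"xyz":[0.02,0.002,0],"angular":[0,0,-0.015],"grip":0},{"xyz":[0.04,0.004,0],"angular":[0,0,-0.03],"grip":0},{"xyz":[0.055,0.005,0],"angular":[0,0,-0.042],"grip":0}]'
python3 -m crank '[{"xyz":[0.01,0,0],"angular":[0,0,-0.01],"grip":0},{"xyz":[0.02,0,0],"angular":[0,0,-0.018],"grip":0}]'
python3 -m crank '[{"xyz":[0.01,0,0],"angular":[0,0,-0.01],"grip":0},{"xyz":[0.015,0,0],"angular":[0,0,-0.01],"grip":0}]'
```

```text
time_s: 10.08
tool_pos: [0.5779, -0.0443, 0.0895]
ee_rot: [-3.141, 0.005, 0.155]
contact_force: [-8.5, -2.3, 4.2]
grip_width: 0.0003
finger_force: 4.3
time_s: 10.25
tool_pos: [0.5849, -0.0435, 0.0895]
ee_rot: [3.141, 0.002, 0.19]
contact_force: [-7.4, -3.2, 1.8]
grip_width: 0.0002
finger_force: 3.0
time_s: 10.42
tool_pos: [0.59, -0.0424, 0.0896]
ee_rot: [3.141, -0.0, 0.209]
contact_force: [-0.2, -0.3, 0.3]
grip_width: 0.0004
finger_force: 0.4
```

```bash
python3 -m crank '[{"xyz":[0.01,0,0],"angular":[0,0,-0.01],"grip":0},{"xyz":[0.015,0,0],"angular":[0,0,-0.01],"grip":0}]'
python3 -m crank '[{"xyz":[0.01,0,0],"angular":[0,0,-0.01],"grip":0},{"xyz":[0.015,0,0],"angular":[0,0,-0.01],"grip":0}]'
```

```text
time_s: 10.58
tool_pos: [0.5948, -0.0415, 0.0893]
ee_rot: [3.141, -0.001, 0.23]
contact_force: [-0.4, 0.8, 0.7]
grip_width: 0.0003
finger_force: 0.2
time_s: 10.75
tool_pos: [0.599, -0.0406, 0.0889]
ee_rot: [3.141, -0.0, 0.25]
contact_force: [-1.9, -1.1, 2.0]
grip_width: 0.0002
finger_force: 1.3
```

```bash
python3 -m crank '[{"xyz":[0.01,0,0],"angular":[0,0,0],"grip":0},{"xyz":[0.015,0,0],"angular":[0,0,0],"grip":0}]'
python3 -m crank '[{"xyz":[0.01,0,0],"angular":[0,0,0],"grip":0},{"xyz":[0.01,0,0],"angular":[0,0,0],"grip":0}]'
```

```text
time_s: 10.92
tool_pos: [0.6013, -0.04, 0.0886]
ee_rot: [-3.141, 0.006, 0.249]
contact_force: [-20.6, -5.0, 11.8]
grip_width: 0.0006
finger_force: 10.5
time_s: 11.08
tool_pos: [0.6015, -0.04, 0.0886]
ee_rot: [-3.14, 0.014, 0.25]
contact_force: [-33.4, -8.2, 18.8]
grip_width: 0.0005
finger_force: 16.8
```

A hard stop at 34 N, well above the ridge force. Withdrawing and checking.

```bash
python3 -m crank '[{"xyz":[-0.08,0,0],"angular":[0,0,0],"grip":0},{"xyz":[-0.18,0,0],"angular":[0,0,0],"grip":0},{"xyz":[-0.2,0.02,-0.1],"angular":[0,0,0],"grip":0},{"xyz":[-0.2,0.04,-0.23],"angular":[0,0,0],"grip":0},{"xyz":[-0.25,0.14,-0.3],"angular":[0,0,0],"grip":0},{"xyz":[-0.3,0.25,-0.35],"angular":[0,0,0],"grip":0},{"xyz":[-0.35,0.37,-0.35],"angular":[0,0,0],"grip":0},{"xyz":[-0.4,0.5,-0.35],"angular":[0,0,0],"grip":0}]'
python3 -c "
from g import *
im=snapshot('top');cv2.imwrite('pics/top6.png',cv2.resize(im[140:380,190:490,::-1],None,fx=2.5,fy=2.5))
m=silhouettes('top','last')[0]['mask']
i=np.array([dp('top',(u,v),.237) for v,u in np.argwhere(m)]); w,v=np.linalg.eigh(np.cov(i.T)); a=v[:,1]*np.sign(v[1,1]); print('axis',np.degrees(np.arctan2(a[1],a[0])))
J=np.array([.5737,.127])
for th in(-113.3,-84.6,-78.9,-75): t=np.radians(th); print(th,(pj('top',(*(J+.165*np.array([np.cos(t),np.sin(t)])),.14))-[190,140])*2.5)
st()"
```

```text
time_s: 11.75
tool_pos: [0.5268, -0.2149, 0.195]
ee_rot: [3.14, -0.002, 0.25]
contact_force: [0.8, 0.6, -0.7]
grip_width: 0.0006
finger_force: 0.0
axis 82.82399579889207
-113.3 [462.63305749 330.04156118]
-84.6 [475.1724747  240.10682418]
-78.9 [472.2232234 222.2081753]
-75 [469.18659566 210.18498061]
11.85 [ 0.526  -0.2186  0.1936] [ 3.14e+00 -1.00e-03  2.43e-01] F [0.1 0.8 1.2] w 0.0004
```

View pics/top6.png

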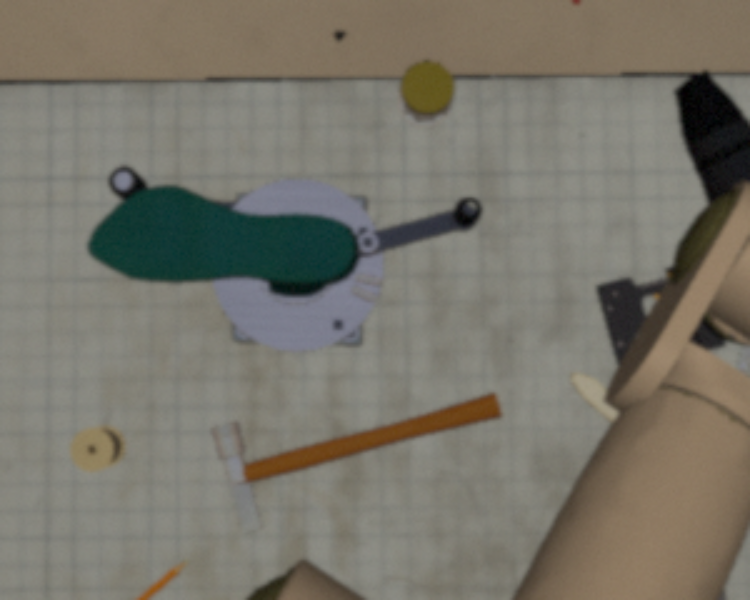

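The handle is at crop (468,212), at its hard stop past the second ridge. The last lies at 82.8° against the sleeve, and all bystanders are where they started. The arm is clear.

```bash
python3 -c "
from workcell import *
print(hand_in())"
```

```text
the job is handed in; nothing more can be done
None
```

I pushed the last's toe against the toe rest, then pushed the lever past the first catch to its hard second stop, and handed the job in at about 12 s; the final picture showed the last still on the rest and all bystanders in place, but no verdict came back.

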